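# Unlock the handed wheel cap on the truck stand

## Task

A model-truck wheel lies on its service stand: swing the stand's hinged keeper bar over the tyre and fully shut, until it clicks past its detent. Then take the hexagonal lock cap off the hub: nobody knows whether it is a left-hand or a right-hand one, so try loosening it both ways, find which way it turns, turn it until it comes free and lift it off. Finish still holding the cap in the gripper, upright and at rest, at least 10 cm above where it sat; leave the keeper shut, the wheel in place and the other things on the bench alone.

Things in the scene. Friction and masses are not known exactly. Their poses are not given: they have to be found in the camera images.
- stand: Fixed service stand: plate 235 x 205 x 12 mm; in its middle a steel boss inside the wheel (52 mm across, top 90 mm above the bench); dark pivot post (40 mm across, top 115 mm) at x +75, y +72 mm; dark catch block (top 95 mm) at x -97, y +81 mm. Origin: on the bench, on the boss's axis; z up; x is parallel to the shut keeper bar, from free end to pivot.
- hub_top (a point): Centre of the boss's top, 90 mm above the bench, where the locked cap's underside sits. The cap's hand is unknown and changes between starts: the wrong way it meets a stop within about 6 degrees (springy: up to 13 if forced); the right way it turns easily, is free to lift from 65 to 80 degrees (75 is best) and meets a second stop soon after 80. Locked, it rises only 1 to 2 mm.
- keeper_pivot (a point): Point on the keeper bar's vertical hinge axis at the bar's mid-height, 86 mm above the bench. Does not move with the bar.
- keeper (a joint): Swing of the keeper bar on its vertical pivot, rad: 0 = fully shut (bar along the stand's -x, over the tyre, 72 mm from the hub axis); grows to 1.45 opening away from the wheel to the stand's +y (clockwise from above). Stays where left. Its nose meets a sprung ball at about 0.10, needs about 5 N at the knob to pass, is held shut below 0.03; hard stop at 0.
- keeper_knob (a point): Middle of the grip of the keeper's upright round knob (black, 16 mm across, 45 mm tall, from 90 to 135 mm above the bench); this point is 112.5 mm above the bench and 100 mm from the pivot axis, and moves with the bar. The bar below is 14 mm wide, 8 mm thick, its nose 148 mm from the pivot.
- cap: Bare aluminium hexagonal lock cap, 48 mm across flats, 34 mm tall, about 90 g, a separate body locked on the hub by two inner lugs. Origin: centre of its underside (90 mm above the bench when locked); z up; its x axis is the normal of one pair of flats, the other flats face 60 and 120 degrees from it. For its locking see hub_top.
- wheel: The wheel, lying flat and loose on the stand's plate around the boss: black ribbed tyre 150 mm across, 66 mm tall (top 78 mm above the bench). Origin: centre of its underside.
- glue_bottle: Bystander: standing white bottle, 48 mm across, 100 mm tall. Origin: centre of its underside.
- screwdriver: Bystander: screwdriver lying on the bench. Origin: middle, on the bench.
- damper: Bystander: coil-over damper lying on the bench, 26 mm thick, 110 mm long. Origin: its middle, on the bench.
There are look-alikes about, which are no part of the job. What is shaped like the cap but red is not meant.

How it is judged:
By the outcome, as a careful person would: the job done as asked, in the order asked, and still so for the second after the job is handed in, while the arm keeps its last pose, push and grip.
It also fails if it takes over 61 s, if anything falls off the work surface, if the arm or the gripper's body presses on something with over 40 N, if the wrist force passes 120 N, or if a joint passes its speed limit or range.

## Robot

A 6-joint arm with a two-finger parallel gripper is mounted at the origin on the work surface. World frame = base frame: x ahead of the robot, y to its left, z up, the work surface at z = 0. Lengths are in m, angles in degrees, forces in N, time in s.
With the tool pointing down it reaches from about 0.275 to 0.825 m from the base axis. Payload 4.9 kg.
Tool frame: the origin (TCP) lies on the centre line of the jaws, within the pads' length; the fingertips stand 19 mm ahead of it and the grasp point (between the pads) is the TCP; y points along the fingers, z is the direction in which the jaws open and shut, and the axes are right-handed (so a half turn about y gives the same grasp; the last joint's range is limited). The gripper opens to 85 mm and grips with 20 to 120 N. Pads are 22 mm wide; open, the fingers measure 114 mm over their backs; the gripper's body (76 mm by 85 mm) begins 54 mm behind the grasp point. The pads swing forward as they close: fully open they stand 13 mm farther back than shut.
Start: joints at [63.816, 18.69, -11.035, 60.275, 0, 82.311], TCP at [0.174, 0.522, 0.25] pointing down, gripper open.
Joint ranges: [-152.03, 152.03], [-55.5, 102.48], [-74.3, 77.21], [-110.64, 120.58], [-84.22, 78.4], [-180, 180]. Speed limits (degrees/s): [147.25, 147.25, 180, 180, 180, 180].

## Interface

Orientations are given as a 3x3 rotation matrix whose columns are the frame's x, y, z axes.
In Python, from station import * gives the robot as it stands.
- The arm moves only by the shell command python3 -m handwheel 'ROWS' [FORCE]. ROWS is JSON, a list of rows, each a list of 7 numbers: the turn, a rotation vector about the world's x, y, z in units of 5 degrees (1.0 is 5 degrees), then the shift along the world's x, y, z in units of 40 mm (1.0 is 40 mm), then the gripper's target within -1 to 1 (fully open at 1, half-way at 0, shut at -1). In form: [[rx, ry, rz, dx, dy, dz, jaw], ...]. A call has 1 to 10 rows; each row shifts and turns the commanded pose from where the row before left it; what a row does not reach is not made up. A row lasts 1/8 s, in which the tool goes at most 62.5 mm and 10.7 degrees, less where a joint would pass 70% of its speed; a pose out of reach is approached as far as the arm can. A call is refused whole if a number of a shift passes 1 or a number of a turn 1, either way. A call with a gripper value outside its range is refused whole. The fingers move at their own pace and stop on an object; FORCE is the grip in N (left out, the last holds). Time passes only in rows, so rows that do not move let the fingers close. It gives the time, the measured TCP pose, the force and the opening at its end, in the units of the state.
- read_state(): the state, without advancing time (a new reading comes with each control period).
- camera(name): name is "side" or "top" or "wrist"; returns (picture, depth): 384x512x3 uint8, blue, green, red; 384x512 float32, m along the optical axis (not along the pixel's ray), 0 where there is no reading.
- camera_params(name): a dict with "fx", "fy", "cx", "cy" (pixels), "k1" (the pictures are not rectified: a ray, as slopes to the right and down, at radius r is drawn at 1 + k1 r^2 times it, then the intrinsics apply), "view" (4x4, takes a point from world to camera coordinates); the wrist camera has in their place "hand_eye" (4x4, takes a point from camera to tool coordinates, whose origin is the TCP and whose axes are the tool frame's). Camera axes: x right, y up, looking along -z (the intrinsics and any distortion apply to the point x, -y, -z); pixel columns grow to the right and rows downward; lengths in m; the calibration is good to about 2 mm. A picture is of the moment at which its call begins: read the wrist's pose just before it. camera_params takes no time and is no camera call.
- finish_job(): hands the job in, once; it reports no verdict.
The state is a dict: "time": time; "joints": joint angles; "joint_vel": joint speeds; "joint_efforts": joint torques, N m; "ee_pos": TCP position; "eef_rot": TCP orientation; "ft_force": force on the tool from outside, world axes, zero at the start; "moment": the same for the moment, N m; "grip_width": opening from 0.0 (shut) to 1.0 (fully open).
Only numpy, scipy, OpenCV 4.12 (cv2) and the standard library are available. Lean on these libraries where they do the work, as an engineer would, in place of code of your own. Each camera call takes 0.05 s, during which the arm holds its last target. There are 200 camera calls.

## Working session

There is one attempt and no reset: what is moved stays moved. The work goes in short steps, Python scripts to look and compute and a shell command to move; the robot and the scene stay as the last step left them, time stands still between calls to the robot, and variables do not carry over. Pictures are saved under pics/ and viewed, about 8 in all and at most 12, crops included, and the job is handed in when it is done.

```bash
mkdir -p pics; cat > h.py <<'E'
from station import *
import numpy as np, cv2
def snap(n,f):
    s=read_state(); im,d=camera(n); cv2.imwrite('pics/'+f,im); np.savez('pics/'+f+'.npz',im=im,d=d,p=np.array(s['ee_pos']),R=np.array(s['eef_rot'])); return im,d,s
def cam2world(n,p=None,R=None):
    c=camera_params(n)
    if 'view' in c: return c,np.linalg.inv(np.array(c['view']))
    T=np.eye(4);T[:3,:3]=R;T[:3,3]=p
    return c,T@np.array(c['hand_eye'])
def ray(n,uv,p=None,R=None):
    c,T=cam2world(n,p,R)
    K=np.array([[c['fx'],0,c['cx']],[0,c['fy'],c['cy']],[0,0,1.]])
    q=cv2.undistortPoints(np.array(uv,float).reshape(-1,1,2),K,np.array([c['k1'],0,0,0.])).reshape(-1,2)
    d=np.c_[q[:,0],-q[:,1],-np.ones(len(q))]
    return T[:3,3],d@T[:3,:3].T
def onplane(n,uv,z,p=None,R=None):
    o,d=ray(n,uv,p,R); return o+d*((z-o[2])/d[:,2])[:,None]
def bydepth(n,uv,dep,p=None,R=None):
    o,d=ray(n,uv,p,R); return o+d*np.array(dep)[:,None]
E
python3 - <<'E'
from h import *
a,_,s=snap('top','top0.png'); b,_,_=snap('wrist','w0.png'); print(s)
cv2.imwrite('pics/both.png',cv2.resize(np.hstack([a,b]),(800,300)))
for n in('top','side'):print(camera_params(n))
E
```

```text
{'time': 0.0, 'joints': array([ 6.38159539e+01,  1.87330421e+01, -1.10931772e+01,  6.02745291e+01,
        2.46072040e-04,  8.23103974e+01]), 'joint_vel': array([-0.03218562, -0.11818992,  0.01427957, -0.0744045 ,  0.04262325,
       -0.01260449]), 'joint_efforts': array([ 3.51074295e-04, -4.43392432e+01,  2.62442207e+01,  1.54692354e-02,
       -1.08350525e-04,  2.78876527e-06]), 'ee_pos': array([0.17421012, 0.52109008, 0.24948585]), 'eef_rot': array([[ 9.48354328e-01, -7.79754287e-04,  3.17212011e-01],
       [-3.17212879e-01, -1.57605139e-03,  9.48353049e-01],
       [-2.39539923e-04, -9.99998454e-01, -1.74200326e-03]]), 'ft_force': array([-0.22756277, -0.06909379, -0.34692127]), 'moment': array([ 0.01618544,  0.00519382, -0.02918415]), 'grip_width': 0.9974384497891718}
{'fx': 367.48389784416094, 'fy': 367.48389784416094, 'cx': 253.734078366889, 'cy': 191.06033329508512, 'k1': 0.016633678556374216, 'view': array([[ 0.08507343, -0.9963687 ,  0.0034528 , -0.03820451],
       [ 0.97080073,  0.08366945,  0.22482296, -0.55552874],
       [-0.22429545, -0.01577448,  0.97439351, -1.15323099],
       [ 0.        ,  0.        ,  0.        ,  1.        ]])}
{'fx': 355.37336616322506, 'fy': 355.37336616322506, 'cx': 253.905991514577, 'cy': 188.94916790336654, 'k1': -0.004585097991411724, 'view': array([[ 0.95540281, -0.29492811,  0.01492917, -0.50259493],
       [ 0.20270995,  0.69175186,  0.6931003 , -0.18007548],
       [-0.21474205, -0.65916369,  0.72068654, -0.90231482],
       [ 0.        ,  0.        ,  0.        ,  1.        ]])}
```

View pics/top0.png

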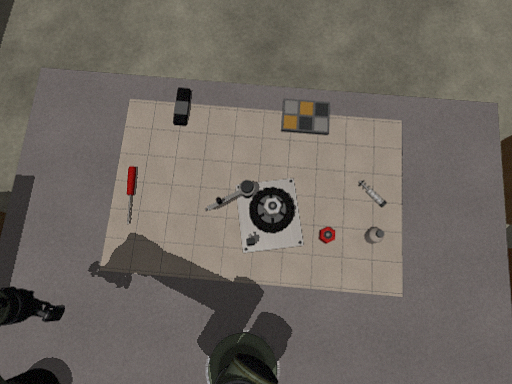

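The top view shows the stand with the black wheel and grey cap at (272,207). The pivot is at (248,188), the catch at (251,240), and the open bar has its knob near (220,201) and its nose at (208,208). The red hex at (327,235) is the look-alike. The cap meant is the grey hex on the hub, and I'll confirm that in a crop.

```bash
python3 - <<'E'
from h import *
a=cv2.imread('pics/top0.png'); s_,_,_=snap('side','side0.png')
P=lambda uv,z:onplane('top',uv,z)[0].round(4)
print('cap',P((272.5,206.5),.124),'pivot',P((248,188),.115),'catch',P((251,240),.095),'nose',P((208,208.5),.09),'red',P((327,235),.03),'glue',P((375,235),.1))
c=a[165:260,195:345]; c=cv2.resize(c,(800,507),interpolation=cv2.INTER_CUBIC); cv2.imwrite('pics/c1.png',c)
E
```

```text
cap [ 0.4987 -0.0539  0.124 ] pivot [0.5532 0.0275 0.115 ] catch [0.3924 0.0041 0.095 ] nose [0.481  0.1499 0.09  ] red [ 0.4365 -0.2445  0.03  ] glue [ 0.4406 -0.38    0.1   ]
```

View pics/c1.png

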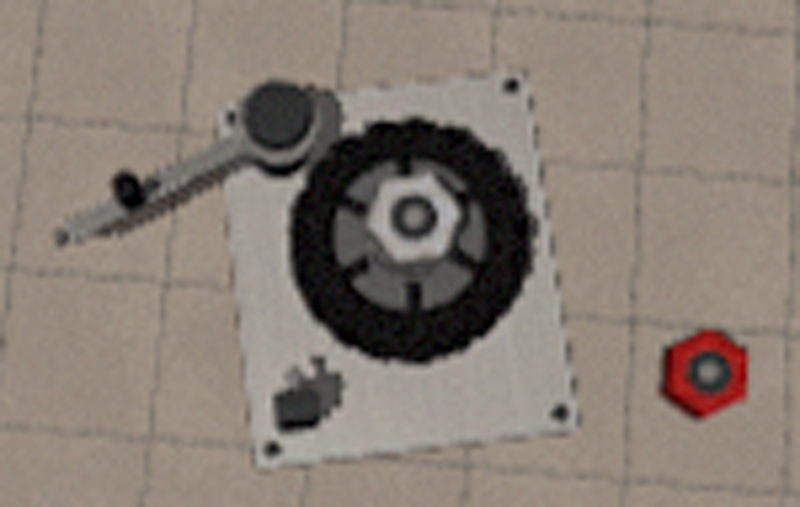

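View pics/side0.png

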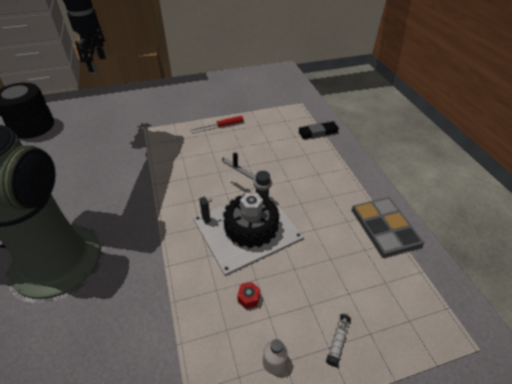

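```bash
python3 -m handwheel '[[0,0,-0.8,0.8,-1,0.1,1],[0,0,-0.8,0.8,-1,0.1,1],[0,0,-0.8,0.8,-1,0.1,1],[0,0,-0.8,0.8,-1,0.1,1],[0,0,-0.8,0.8,-1,0.1,0.5],[0,0,-0.8,0.8,-1,0.1,0.2],[0,0,-0.8,0.8,-1,0.1,0],[0,0,-0.8,0.8,-1,0.1,-0.1],[0,0,-0.8,0.8,-1,0.1,-0.1],[0,0,-0.8,0.8,-1,0.1,-0.1]]'; python3 -m handwheel '[[0,0,0,0,0,0,-0.1],[0,0,0,0,0,0,-0.1]]'
python3 - <<'E'
from h import *
a,d,s=snap('wrist','w1.png'); t,_,_=snap('top','top1.png'); print(s['ee_pos'],s['joints'],s['grip_width']);print(camera_params('wrist'))
E
```

```text
time: 1.4
ee_pos: [0.4952, 0.1201, 0.2903]
eef_rot: [[0.52, -0.0, 0.854], [-0.854, 0.0, 0.52], [-0.0, -1.0, -0.0]]
ft_force: [-0.5, -0.6, 0.5]
grip_width: 0.447
time: 1.65
ee_pos: [0.4939, 0.1217, 0.2898]
eef_rot: [[0.522, -0.001, 0.853], [-0.853, 0.0, 0.522], [-0.001, -1.0, -0.001]]
ft_force: [-0.3, 0.4, -0.2]
grip_width: 0.452
[0.49388213 0.12166082 0.28982591] [ 5.50635594e+00  1.29561277e+01 -1.29665501e+01  6.41582398e+01
  2.18206207e-02  6.40085207e+01] 0.45243206287019316
{'fx': 274.87459119753254, 'fy': 274.87459119753254, 'cx': 254.4090637168521, 'cy': 194.3359004057113, 'k1': -0.05731382360919788, 'hand_eye': array([[ 1.97568406e-03, -9.48254164e-01, -3.17506122e-01,
        -8.23829623e-02],
       [ 1.23967600e-03,  3.17508820e-01, -9.48254508e-01,
        -1.23643183e-01],
       [ 9.99997280e-01,  1.47984660e-03,  1.80282504e-03,
         8.40671389e-04],
       [ 0.00000000e+00,  0.00000000e+00,  0.00000000e+00,
         1.00000000e+00]])}
```

View pics/w1.png

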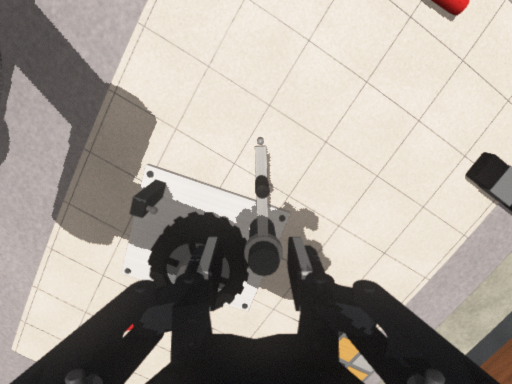

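The wrist view shows the nose at (260,140), the knob at (262,183), the pivot top at (263,252) and the plate holes at (150,174), (128,271), (245,306) and (282,218). I'll triangulate these with the depth image.

```bash
python3 - <<'E'
from h import *
z=np.load('pics/w1.png.npz'); p,R,D=z['p'],z['R'],z['d']
W=lambda uv,h:onplane('wrist',uv,h,p,R)[0]
for n,uv,h in [('knobtop',(262,180),.135),('nose',(260,141),.09),('piv',(263,255),.115)]:
    u,v=uv; dd=np.median(D[v-1:v+2,u-1:u+2]); print(n,W(uv,h).round(4),bydepth('wrist',[uv],[dd],p,R)[0].round(4))
H=np.array([W(u,.012) for u in [(150,174),(128,271),(245,306),(282,218)]]);print(H.round(4),H.mean(0))
g=lambda a,b:np.degrees(np.arctan2(*(H[b]-H[a])[1::-1]));print(g(0,3),g(1,2),g(1,0)-90,g(2,3)-90)
# knob blob: depth-based
m=np.zeros(D.shape,np.uint8)
vv,uu=np.mgrid[100:225,200:330]; uv=np.c_[uu.ravel(),vv.ravel()]
q=bydepth('wrist',uv,D[vv,uu].ravel(),p,R)
k=q[(q[:,2]>.128)&(q[:,2]<.142)];print('knob pts',len(k),k.mean(0),k.min(0),k.max(0))
k=q[(q[:,2]>.084)&(q[:,2]<.096)];print('bar',len(k)); c=k.mean(0); l=np.linalg.svd(k[:,:2]-c[:2])[2][0];print(c,np.degrees(np.arctan2(l[1],l[0])))
E
```

```text
knobtop [0.4981 0.1303 0.135 ] [0.5012 0.1262 0.1166]
nose [0.4787 0.1592 0.09  ] [0.4783 0.1597 0.0951]
piv [0.5534 0.0447 0.115 ] [0.5533 0.0449 0.1153]
[[ 0.3686  0.0226  0.012 ]
 [ 0.4067 -0.1564  0.012 ]
 [ 0.6167 -0.1125  0.012 ]
 [ 0.5787  0.0664  0.012 ]] [ 0.49269868 -0.04498177  0.012     ]
11.795320545948798 11.801689310251215 12.024560453067352 11.997205788909525
knob pts 178 [0.50442741 0.12010067 0.13441969] [0.4970777  0.11189422 0.12836033] [0.51239163 0.1270143  0.13676145]
bar 703
[0.50594423 0.11782271 0.0902642 ] -56.73121674472437
```

```bash
python3 -m handwheel '[[0,0,0.3,0.22,0,-0.8,-0.1],[0,0,0,0,0,-1,-0.1],[0,0,0,0,0,-1,-0.1],[0,0,0,0,0,-0.8,-0.1],[0,0,0,0,0,-0.7,-0.1],[0,0,0,0,0,0,-0.1]]' 20; python3 - <<'E'
from h import *
a,d,s=snap('wrist','w2.png');print(s['ee_pos'],s['joints'])
E
```

```text
time: 2.5
ee_pos: [0.5007, 0.1225, 0.1166]
eef_rot: [[0.547, -0.005, 0.837], [-0.837, -0.0, 0.547], [-0.002, -1.0, -0.004]]
ft_force: [0.0, -0.2, 0.5]
grip_width: 0.447
[0.50074399 0.12252259 0.116629  ] [ 5.53792589e+00  2.29188877e+01 -2.65024043e+01  4.08487616e+01
  5.35837859e-03  6.24079541e+01]
```

View pics/w2.png

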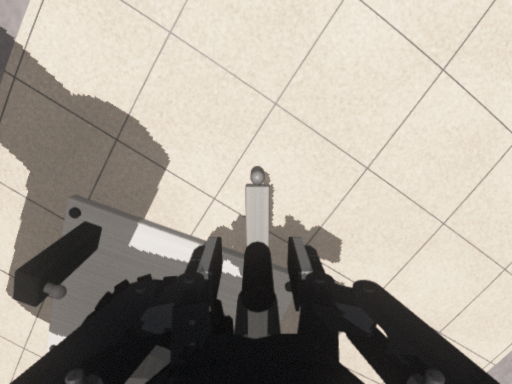

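The knob (257,270) stands between the jaws. I'll grip it lightly and work out the arc.

```bash
python3 -m handwheel '[[0,0,0,0,0,0,-0.8],[0,0,0,0,0,0,-0.8],[0,0,0,0,0,0,-0.8],[0,0,0,0,0,0,-0.8]]' 20; python3 - <<'E'
from h import *
s=read_state();print(s['ee_pos'],s['ft_force'],s['grip_width'])
for f in range(122,200,5):
    a=np.radians([f,f+5]);print(f,(100*np.diff(np.cos(a))/40).round(3),(100*np.diff(np.sin(a))/40).round(3))
E
```

```text
time: 3.05
ee_pos: [0.5042, 0.1221, 0.1197]
eef_rot: [[0.545, 0.002, 0.838], [-0.838, 0.001, 0.545], [0.0, -1.0, 0.003]]
ft_force: [-1.2, 2.4, 6.7]
grip_width: 0.18
[0.50415698 0.12213102 0.11969272] [-1.17922784  2.36584738  6.73774597] 0.1799787759340406
122 [-0.18] [-0.124]
127 [-0.168] [-0.139]
132 [-0.156] [-0.153]
137 [-0.142] [-0.166]
142 [-0.127] [-0.178]
147 [-0.111] [-0.188]
152 [-0.094] [-0.197]
157 [-0.076] [-0.204]
162 [-0.058] [-0.21]
167 [-0.04] [-0.214]
172 [-0.021] [-0.217]
177 [-0.002] [-0.218]
182 [0.017] [-0.217]
187 [0.036] [-0.215]
192 [0.055] [-0.211]
197 [0.073] [-0.206]
```

```bash
python3 -m handwheel '[[0,0,0,0,0,0.08,-0.8],[0,0,1,-0.18,-0.12,0,-0.8],[0,0,1,-0.17,-0.14,0,-0.8],[0,0,1,-0.16,-0.15,0,-0.8],[0,0,1,-0.14,-0.17,0,-0.8],[0,0,1,-0.13,-0.18,0,-0.8],[0,0,1,-0.11,-0.19,0,-0.8]]'; python3 -c "
from h import *
s=read_state();print(s['ee_pos'],s['joints'],s['moment'])"
```

```text
time: 3.92
ee_pos: [0.4676, 0.0819, 0.1203]
eef_rot: [[0.892, -0.0, 0.453], [-0.453, -0.003, 0.892], [0.001, -1.0, -0.003]]
ft_force: [6.2, -4.0, -17.4]
grip_width: 0.181
[0.46762255 0.08194398 0.12029693] [  1.12873716  18.78249636 -32.41273391  38.83400512  -0.17788074
  28.05136988] [-0.7124408  -1.28366777 -0.11869941]
```

```bash
python3 -m handwheel '[[0,0,1,-0.09,-0.20,-0.04,-0.8],[0,0,1,-0.08,-0.20,0,-0.8],[0,0,1,-0.06,-0.21,0,-0.8],[0,0,1,-0.04,-0.21,0,-0.8],[0,0,1,-0.02,-0.22,0,-0.8],[0,0,1,0,-0.22,0,-0.8],[0,0,0,0,0,0,-0.8]]'; python3 -c "
from h import *
s=read_state();print(s['ee_pos'],s['joints'],s['moment'])"
```

```text
time: 4.8
ee_pos: [0.4562, 0.0325, 0.12]
eef_rot: [[0.999, 0.0, -0.05], [0.05, -0.001, 0.999], [0.0, -1.0, -0.001]]
ft_force: [0.6, -1.2, -3.7]
grip_width: 0.176
[0.45624323 0.03245967 0.12002719] [-5.16799011e+00  1.71662439e+01 -3.49295154e+01  3.78854037e+01
 -3.53573884e-02 -8.02202282e+00] [-0.20879081 -0.19133522 -0.1515554 ]
```

```bash
python3 -m handwheel '[[0,0,1,0.01,-0.22,0,-0.8],[0,0,0.5,0.02,-0.11,0,-0.8],[0,0,0,0,0,0,-0.8]]';python3 -m handwheel '[[0,0,0.3,0.02,-0.08,0,-0.8],[0,0,0,0,0,0,-0.8]]';python3 -m handwheel '[[0,0,0.1,0.02,-0.08,0,-0.8],[0,0,0,0,0,0,-0.8]]'
```

```text
time: 5.18
ee_pos: [0.4575, 0.0203, 0.12]
eef_rot: [[0.983, 0.0, -0.181], [0.181, 0.0, 0.983], [0.001, -1.0, 0.0]]
ft_force: [1.7, 0.8, -2.8]
grip_width: 0.181
time: 5.42
ee_pos: [0.4582, 0.0161, 0.12]
eef_rot: [[0.978, 0.0, -0.208], [0.208, -0.002, 0.978], [-0.0, -1.0, -0.002]]
ft_force: [0.5, -3.1, -1.5]
grip_width: 0.176
time: 5.68
ee_pos: [0.4585, 0.0137, 0.1199]
eef_rot: [[0.976, -0.001, -0.217], [0.217, 0.0, 0.976], [-0.001, -1.0, 0.001]]
ft_force: [-1.4, 1.7, 2.7]
grip_width: 0.179
```

```bash
for i in 1 2 3; do python3 -m handwheel '[[0,0,0,0.01,-0.07,0,-0.8],[0,0,0,0,0,0,-0.8]]'|grep -v rot; done
```

```text
time: 5.92
ee_pos: [0.4585, 0.0134, 0.1199]
ft_force: [-3.0, 11.2, 3.5]
grip_width: 0.183
time: 6.18
ee_pos: [0.4585, 0.0132, 0.1198]
ft_force: [-3.1, 19.1, 6.1]
grip_width: 0.182
time: 6.42
ee_pos: [0.4585, 0.0129, 0.1198]
ft_force: [-3.9, 27.9, 6.6]
grip_width: 0.177
```

```bash
python3 -m handwheel '[[0,0,0,-0.02,0.17,0,-0.8],[0,0,0,0,0,0,0],[0,0,0,0,0,0,0],[0,0,0,0,0,0.5,0],[0,0,0,0,0,1,0.3],[0,0,0,0.8,-0.3,1,0.8],[0,0,0,0.8,-0.3,1,0.8],[0,0,0,0.8,-0.3,0,0.8],[0,0,0,0.6,-0.3,0,0.8],[0,0,0,0,0,0,0.8]]'; python3 - <<'E'
from h import *
a,d,s=snap('wrist','w3.png');snap('top','top3.png');print(s['ee_pos'],s['joints'],s['ft_force'])
E
```

```text
time: 7.68
ee_pos: [0.5805, -0.0376, 0.2594]
eef_rot: [[0.977, 0.0, -0.214], [0.214, -0.001, 0.977], [0.0, -1.0, -0.001]]
ft_force: [-1.0, 0.2, 0.1]
grip_width: 0.901
[ 0.58051156 -0.0375942   0.25936903] [-1.09604422e+01  2.17352299e+01 -5.22213131e+00  6.30146944e+01
 -2.71905886e-02 -2.33409228e+01] [-1.00630296  0.15614957  0.09536809]
```

View pics/w3.png

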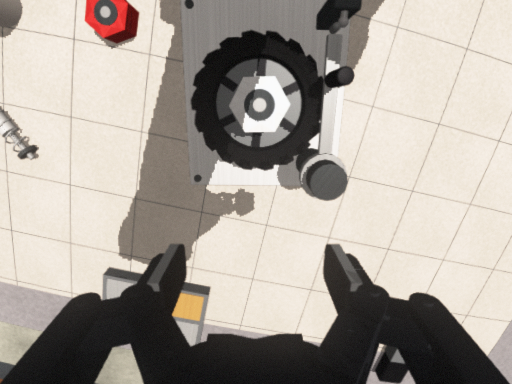

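The keeper lies over the tyre with its nose in the catch at (340,15). The bright hex cap is at (260,104), on the hub and not red, so it is the one meant. Next I'll measure its centre and flats.

```bash
python3 - <<'E'
from h import *
z=np.load('pics/w3.png.npz'); p,R,D,im=z['p'],z['R'],z['d'],z['im']
g=cv2.cvtColor(im,6)
vv,uu=np.mgrid[60:150,210:310]; uv=np.c_[uu.ravel(),vv.ravel()]
q=bydepth('wrist',uv,D[vv,uu].ravel(),p,R)
k=q[(q[:,2]>.120)&(q[:,2]<.130)];print(len(k),k.mean(0),k.min(0),k.max(0))
m=np.zeros(g.shape,np.uint8); m[vv,uu]=((q[:,2]>.120)&(q[:,2]<.130)&(g[vv,uu].ravel()>60)).reshape(vv.shape)*255
c=max(cv2.findContours(m,0,1)[0],key=cv2.contourArea).reshape(-1,2)
w=onplane('wrist',c,.124,p,R)[:,:2]; h=cv2.convexHull((w*1000).astype(np.float32)).reshape(-1,2)
th=np.radians(np.arange(0,180,1.)); n=np.c_[np.cos(th),np.sin(th)]; pr=h@n.T; wd=pr.max(0)-pr.min(0); mid=(pr.max(0)+pr.min(0))/2
s=[wd[i]+wd[i+60]+wd[i+120] for i in range(60)]; i=int(np.argmin(s)); print('flat normal',i,wd[[i,i+60,i+120]])
I=[i,i+60,i+120];print('centre',np.linalg.lstsq(n[I],mid[I],rcond=None)[0])
# knob / pivot for bar angle
a=onplane('wrist',[(347,76)],.135,p,R)[0];b=onplane('wrist',[(328,181)],.115,p,R)[0];print(a,b,np.degrees(np.arctan2(*(b-a)[1::-1])))
H=onplane('wrist',[(189,4),(197,178)],.012,p,R);print(np.degrees(np.arctan2(*(H[1]-H[0])[1::-1])))
E
```

```text
2542 [ 0.50086745 -0.04992963  0.12427118] [ 0.47502174 -0.07656414  0.12151043] [ 0.5271065  -0.02339268  0.12721353]
flat normal 13 [47.70461147 48.24612496 47.96887899]
centre [501.21634781 -49.9285708 ]
[0.46240145 0.01736814 0.135     ] [0.55866501 0.03473929 0.115     ] 10.22917213761112
11.559141598132744
```

```bash
python3 -m handwheel '[[0,0,-1,-0.5,-0.08,0,0.6],[0,0,-1,-0.5,-0.08,0,0.6],[0,0,-1,-0.5,-0.08,0,0.6],[0,0,-1,-0.49,-0.07,-0.4,0.6],[0,0,-1,0,0,-0.6,0.6],[0,0,-0.88,0,0,-0.7,0.6],[0,0,0,0,0,-0.8,0.6],[0,0,0,0,0,-0.6,0.6],[0,0,0,0,0,-0.3,0.6],[0,0,0,0,0,0,0.6]]'; python3 - <<'E'
from h import *
a,d,s=snap('wrist','w4.png');print(s['ee_pos'],s['joints'],s['ft_force'])
E
```

```text
time: 9.02
ee_pos: [0.4988, -0.0481, 0.1236]
eef_rot: [[0.957, -0.001, 0.29], [-0.29, 0.0, 0.957], [-0.001, -1.0, -0.0]]
ft_force: [0.8, -0.0, 0.3]
grip_width: 0.799
[ 0.49878049 -0.04807094  0.12362615] [-1.39503935e+01  2.09622275e+01 -2.83777651e+01  4.07389787e+01
 -1.25231281e-03  2.93646024e+00] [ 0.78434711 -0.0011338   0.25065222]
```

View pics/w4.png

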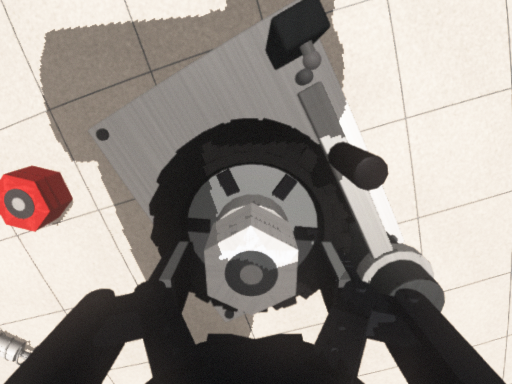

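The cap (250,272) stands between the pads with its flats parallel to them, and the keeper bar is clear of the fingers. I'll go down and grip.

```bash
python3 -m handwheel '[[0,0,0,0.05,-0.05,-0.33,0.6],[0,0,0,0,0,0,-0.4],[0,0,0,0,0,0,-0.4],[0,0,0,0,0,0,-0.4],[0,0,0,0,0,0,-0.4],[0,0,0,0,0,0,-0.4]]' 50; python3 -c "
from h import *
s=read_state();print(s['ee_pos'],s['moment'],s['joints'])"
```

```text
time: 9.82
ee_pos: [0.5016, -0.0504, 0.1107]
eef_rot: [[0.957, -0.0, 0.291], [-0.291, 0.0, 0.957], [-0.0, -1.0, 0.0]]
ft_force: [0.1, 0.3, -0.0]
grip_width: 0.551
[ 0.50163272 -0.05035743  0.1106907 ] [ 0.02192099  0.06403693 -0.04383544] [-1.41273470e+01  2.21745731e+01 -2.88248693e+01  3.90022207e+01
  6.17069395e-04  2.76651130e+00]
```

```bash
S='from h import *
s=read_state();R=s["eef_rot"];print("jaw",np.degrees(np.arctan2(R[1,2],R[0,2])).round(2),s["moment"].round(3),s["ft_force"].round(1),s["grip_width"].round(3))'; python3 -m handwheel '[[0,0,0.8,0,0,0,-0.4],[0,0,0,0,0,0,-0.4]]'>/dev/null; python3 -c "$S"; python3 -m handwheel '[[0,0,0.8,0,0,0,-0.4],[0,0,0,0,0,0,-0.4]]'>/dev/null; python3 -c "$S"; echo "$S">st.py
```

```text
Traceback (most recent call last):
AttributeError: 'float' object has no attribute 'round'
Traceback (most recent call last):
AttributeError: 'float' object has no attribute 'round'
```

```bash
sed -i 's/s\["grip_width"\].round(3)/s["grip_width"]/' st.py; python3 st.py
```

```text
jaw 80.89 [-0.02  -0.072 -1.148] [ 0.4  0.  -0. ] 0.5488248508831945
```

At +7.8° there is a 1.15 N m reaction, which suggests a stop. Next is the other way.

```bash
python3 -m handwheel '[[0,0,-0.8,0,0,0,-0.4],[0,0,-0.8,0,0,0,-0.4],[0,0,0,0,0,0,-0.4]]'>/dev/null; python3 st.py; python3 -m handwheel '[[0,0,-0.8,0,0,0,-0.4],[0,0,-0.8,0,0,0,-0.4],[0,0,0,0,0,0,-0.4]]'>/dev/null; python3 st.py; python3 -m handwheel '[[0,0,-0.8,0,0,0,-0.4],[0,0,-0.8,0,0,0,-0.4],[0,0,0,0,0,0,-0.4]]'>/dev/null; python3 st.py
```

```text
jaw 73.15 [ 0.004 -0.048 -0.039] [-0.8 -0.6  0.2] 0.5538448079565237
jaw 65.2 [-0.012 -0.002  0.073] [ 0.7 -0.3 -1. ] 0.5540221050104861
jaw 57.23 [ 0.066  0.026 -0.054] [-0.2  0.3 -0.1] 0.5556043178271906
```

It turns freely clockwise, so it's left-handed. I'll go on to −75° in total.

```bash
python3 -m handwheel '[[0,0,-1,0,0,0,-0.4],[0,0,-1,0,0,0,-0.4],[0,0,-1,0,0,0,-0.4],[0,0,-1,0,0,0,-0.4],[0,0,-1,0,0,0,-0.4],[0,0,-1,0,0,0,-0.4],[0,0,0,0,0,0,-0.4]]'>/dev/null; python3 st.py; python3 -m handwheel '[[0,0,-1,0,0,0,-0.4],[0,0,-1,0,0,0,-0.4],[0,0,-1,0,0,0,-0.4],[0,0,-1,0,0,0,-0.4],[0,0,-1,0,0,0,-0.4],[0,0,-0.8,0,0,0,-0.4],[0,0,0,0,0,0,-0.4]]'>/dev/null; python3 st.py
```

```text
jaw 27.26 [0.001 0.004 0.039] [ 0.5  0.7 -0.6] 0.5548287401557808
jaw -1.73 [ 0.002 -0.045 -0.039] [ 0.3 -0.1 -1. ] 0.5549707465112568
```

```bash
python3 -m handwheel '[[0,0,0,0,0,0.1,-0.4],[0,0,0,0,0,0.1,-0.4],[0,0,0,0,0,0,-0.4]]'; python3 st.py
```

```text
time: 13.58
ee_pos: [0.5021, -0.0505, 0.1192]
eef_rot: [[-0.032, 0.001, 0.999], [-0.999, -0.0, -0.032], [0.0, -1.0, 0.001]]
ft_force: [-0.1, -0.6, -1.0]
grip_width: 0.55
jaw -1.86 [ 0.009  0.05  -0.056] [-0.1 -0.6 -1. ] 0.5498189142619438
```

It rose 8 mm with only about 1 N, so it is free. Lifting.

```bash
python3 -m handwheel '[[0,0,0,0,0,0.3,-0.4],[0,0,0,0,0,0.4,-0.4],[0,0,0,0,0,0.5,-0.4],[0,0,0,0,0,0.5,-0.4],[0,0,0,0,0,0.5,-0.4],[0,0,0,0,0,0.5,-0.4],[0,0,0,0,0,0.4,-0.4],[0,0,0,0,0,0.2,-0.4],[0,0,0,0,0,0,-0.4],[0,0,0,0,0,0,-0.4]]'; python3 - <<'E'
from h import *
a,d,s=snap('wrist','w5.png');b,_,_=snap('side','side5.png');t,_,_=snap('top','top5.png');print(s['ee_pos'],s['ft_force'],abs(s['joint_vel']).max())
c=cv2.resize(b[80:300,130:350],(384,384)); t=cv2.resize(t[150:270,190:310],(384,384))
cv2.imwrite('pics/f.png',cv2.resize(np.hstack([a,c]),(800,343)))
cv2.imwrite('pics/f2.png',np.hstack([c,t]))
E
```

```text
time: 14.82
ee_pos: [0.5012, -0.0503, 0.2501]
eef_rot: [[-0.033, -0.001, 0.999], [-0.999, 0.0, -0.033], [-0.0, -1.0, -0.001]]
ft_force: [-0.1, 0.3, -0.3]
grip_width: 0.554
[ 0.50124109 -0.05026932  0.25010586] [-0.13031892  0.31201086 -0.31178598] 0.3061981696838899
```

View pics/f.png

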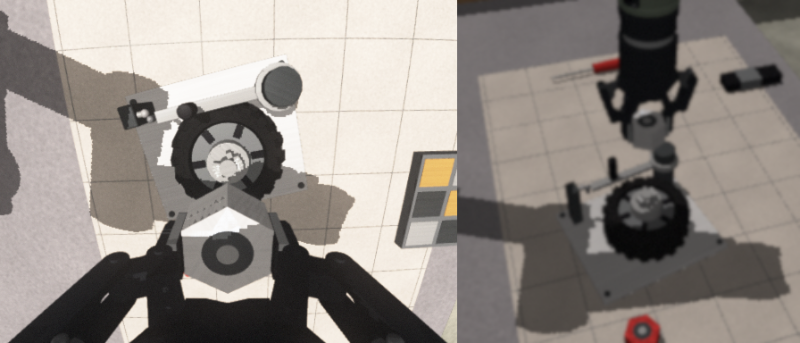

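View pics/f2.png

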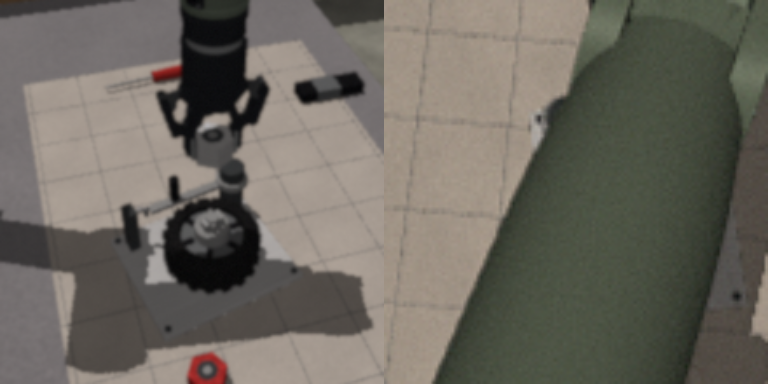

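The cap is in the jaws about 139 mm up, upright, with the wheel in place. One last numeric check of the keeper angle from this view.

```bash
python3 - <<'E'
from h import *
z=np.load('pics/w5.png.npz'); p,R,D=z['p'],z['R'],z['d']
vv,uu=np.mgrid[70:150,140:300]; uv=np.c_[uu.ravel(),vv.ravel()]
q=bydepth('wrist',uv,D[vv,uu].ravel(),p,R); o=np.array([.501,-.050]);a=np.radians(11.8)
st=(q[:,:2]-o)@np.array([[np.cos(a),-np.sin(a)],[np.sin(a),np.cos(a)]])
m=(abs(q[:,2]-.09)<.003)&(st[:,0]>-.07)&(st[:,0]<.045)&(abs(st[:,1]-.072)<.025); k=st[m]
print(m.sum(),k.mean(0),np.degrees(np.polyfit(k[:,0],k[:,1],1)[0]))
H=onplane('wrist',[(192/.893,213/.893*1),(300/.893,184/.893)],.012,p,R);H=onplane('wrist',[(172/.893,213/.893),(301/.893,185/.893)],.012,p,R);print(np.degrees(np.arctan2(*(H[1]-H[0])[1::-1])))
E
```

```text
1288 [-0.00552891  0.07267933] -0.5225569373142754
11.41872347841254
```

```bash
python3 -c "
from h import *
print(finish_job(),read_state()['ee_pos'],read_state()['grip_width'])"
```

```text
the job is handed in; nothing more can be done
the job is handed in; nothing more can be done
```

The keeper is shut, the cap is off the hub and still in the gripper, and the job is handed in after about 15 s of the 61 s allowed.

- **Keeper:** I swung the bar by its knob to its hard stop, where the force rose to 28 N with no more travel. The last wrist view put it about 0.5° (0.01 rad) from fully shut and 72.7 mm from the hub axis, inside the 0.03 rad detent. I did not feel a distinct click.
- **Cap:** Counter-clockwise it met a springy stop, 1.15 N m at 7.8°. Clockwise it turned freely, so it is left-handed. I turned it 75° clockwise and it lifted off with about 1 N.
- **Final state:** The cap is gripped, upright and at rest about 139 mm above its seat. The wheel looks in place, and I never went near the red look-alike or the other things on the bench.
- **Disagreements:** My first estimate of the stand's position was 5 to 9 mm off, and the closer wrist view corrected it. In the last top view the arm hid the stand, so the final checks rest on the wrist and side views.

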